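# Open a sticking magazine cover, stack the collars on its arbor, shut it

### The arm

A 6-joint arm with a two-finger parallel gripper is mounted at the origin on the work surface; the furniture and walls round the work are solid. World frame = base frame: x ahead of the robot, y to its left, z up, the work surface at z = 0. Lengths are in m, angles in rad, forces in N, time in s.
With the tool pointing down it reaches from about 0.35 to 0.975 m from the base axis. Payload 4.9 kg.
Tool frame: the origin (TCP) lies midway between the tips of the shut fingers; the grasp point (between the pads) lies 19 mm behind it (manip.hold_point_z is the distance from the TCP to the grasp point, in m); z points along the fingers, y is the line along which they close (so a half turn about z gives the same grasp; the last joint's range is limited). The gripper opens to 85 mm and grips with 20 to 120 N. Pads are 22 mm wide; open, the fingers measure 114 mm over their backs; the gripper's body (76 mm by 85 mm) begins 54 mm behind the grasp point. The pads swing forward as they close: fully open they stand 13 mm farther back than shut.
Start: joints at [-1.335, 0.053, 1.613, -0, 1.476, -0.119], TCP at [0.217, -0.586, 0.231] pointing down, gripper open.
Joint ranges: [-3.01, 3.01], [-1.01, 2.22], [0.06, 2.58], [-1.02, 4.17], [0.09, 2.62], [-3.14, 3.14]. Speed limits (rad/s): [2.57, 2.57, 3.14, 3.14, 3.14, 3.14].

### API

Orientations are given as a unit quaternion [w, x, y, z].
In Python, from plant import manip gives the robot as it stands. The module is installed in compiled form; this text tells all that it offers.
- The arm moves only by the shell command python3 -m jog 'ROWS' [OPENING]. ROWS is JSON, one flat list of numbers, 6 for each row, row after row: the shift along the tool's x, y, z in units of 0.1 m (1.0 is 0.1 m), then the turn, a rotation vector about the tool's x, y, z in units of 180 degrees (1.0 is 180 degrees). A call has 1 to 8 rows; each row is the pose to reach, as a shift and turn from the pose commanded when the call began, along the tool's axes at that moment, turning the shorter way round; what a row does not reach only later rows make up. A row lasts 1/8 s, in which the tool goes at most 62.5 mm and 10.7 degrees, less where a joint would pass 70% of its speed; a pose out of reach is approached as far as the arm can. A call with a number of a shift or a turn outside -1 to 1 is refused whole. A call with a gripper value outside its range is refused whole. OPENING is the finger opening in mm, from 0 to 85.4, set as the call begins (- or left out, the last holds). The fingers move at their own pace and stop on an object; the grip force is fixed at half the most. Time passes only in rows, so rows that repeat a pose let the fingers close. It gives the time, the measured TCP pose, the force, the opening and the grip force at its end, in the units of the state.
- manip.state(): the state, without advancing time (a new reading comes with each control period).
- manip.grab_frame(name): name is "scene" or "top" or "wrist"; returns a dict with "img" (420x560x3 uint8, blue, green, red), "z_map" (420x560 float32, m along the optical axis (not along the pixel's ray), 0 where there is no reading), "fx", "fy", "cx", "cy" (pixels), "distortion" ([k1, k2, p1, p2, k3] as OpenCV has them; the pictures are not rectified), "xyz" and "attitude" of the camera in the world; the wrist camera has in their place "T_tool_cam" (4x4, takes a point from camera to tool coordinates, whose origin is the TCP and whose axes are the flange's). Camera axes: x right, y up, looking along -z (the intrinsics and any distortion apply to the point x, -y, -z); pixel columns grow to the right and rows downward; lengths in m; the calibration is good to about 2 mm. A picture is of the moment at which its call begins: read the wrist's pose just before it.
- manip.job_done(): hands the job in; it is judged then, once.
The state is a dict: "time": time; "joint_pos": joint angles; "joint_vel": joint speeds; "joint_efforts": joint torques, N m; "tool_pos": TCP position; "tool_rot": TCP orientation; "contact_force": force on the tool from outside, world axes, zero at the start; "ft_torque": the same for the moment, N m; "gripper_width": opening from 0.0 (shut) to 1.0 (fully open); "grasp_force": force on a finger pad.
Only numpy, scipy, OpenCV 4.12 (cv2) and the standard library are available. Lean on these libraries where they do the work, as an engineer would, in place of code of your own. Each camera call takes 0.05 s, during which the arm holds its last target. There are 200 camera calls.

### The job

Slide the sticking cover of the collar magazine fully open, easing it along by short alternate pushes at the posts on its two ends so that neither end ever gets more than 3 cm ahead of the other, or it jams. Then thread all the steel spacer collars lying on the bench onto the arbor inside, the widest at the bottom and each smaller one above, all fully home. Finally slide the cover fully shut in the same careful way, and leave the other things on the bench where they lie.

Things in the scene. Friction and masses are not known exactly. Their poses are not given: they have to be found in the camera images.
- magazine: Fixed grey steel tray, open on top, x from 90 mm before to 225 mm behind its origin, 262 mm wide (y). Origin on the bench under the arbor axis; x is the way the cover opens (away from the robot), y left, z up; yaw varies. Floor 6 mm thick; side walls' inner faces at y = +-117 mm, tops 80 mm up; front wall 30 mm high, back wall 78 mm.
- arbor_foot (a point): Point on the axis of the upright steel arbor (20 mm in diameter, tapered tip 74 mm above the bench), on the tray floor, 6 mm above the bench, where the lowest collar sits.
- cover_mid (a point): Centre of the top face of the sliding cover, a flat ribbed dull-grey plate 130 mm long (x), 262 mm wide (y), underside 84 mm and top 90 mm above the bench. Shut, it lies centred over the arbor.
- left_post (a point): Middle of the height of the round dark steel push post at the cover's left end (magazine +y side): 16 mm in diameter, 44 mm tall, from 90 to 134 mm above the bench, clear all round; half-way along the cover's length.
- right_post (a point): The same point of the like push post at the cover's right end (magazine -y side), 240 mm from the left one.
- left_runner (a joint): Travel of the cover's left end along its rail, m: 0 shut, 0.140 fully open (stop). Dry friction about 5 N; it stays where it is left.
- right_runner (a joint): Travel of the cover's right end, m: 0 shut, 0.140 fully open (stop). Dry friction about 7.5 N; it stays where it is left.
- cover (a joint): Skew of the cover, rad: (right travel - left travel) / 0.240; 0 is square. Pushing one post moves that end alone and turns the cover about the other end; pushing between them lets the looser left end run ahead. Beyond 0.14 (one end 34 mm ahead) it counts as jammed; the mechanical limit is 0.18.
- collar_66_mid (a point): Centre (half-way up) of a loose plain steel spacer collar: outside diameter 66 mm, bore 28 mm, 20 mm high, lying flat on the bench, z along its axis; 198 to 242 g. May be absent.
- collar_58_mid (a point): Centre (half-way up) of a loose plain steel spacer collar: outside diameter 58 mm, bore 28 mm, 20 mm high, lying flat on the bench, z along its axis; 162 to 198 g. May be absent.
- collar_50_mid (a point): Centre (half-way up) of a loose plain steel spacer collar: outside diameter 50 mm, bore 28 mm, 20 mm high, lying flat on the bench, z along its axis; 126 to 154 g. May be absent.
- collar_42_mid (a point): Centre (half-way up) of a loose plain steel spacer collar: outside diameter 42 mm, bore 28 mm, 20 mm high, lying flat on the bench, z along its axis; 90 to 110 g. May be absent.
- flashlight: Black flashlight, 137 mm long, 36 mm thick, lying on the bench; bystander. Origin under its middle.
- tape_roll: Roll of black tape, 72 mm across, 19 mm high, lying flat; bystander, not a collar. Origin under its middle.
There are look-alikes about, which are no part of the job. What is shaped like the part that bears collar_58_mid but turquoise is not meant.

How it is judged:
On the way, in this order (a step that is already met when the one before it is completed fails the run):
1. the cover is fully open, both ends within 15 mm of the stop (value of joint each of left_runner, right_runner above 0.125 m), for 0.2 s.
2. all collars present are on the arbor, widest lowest, fully home (horizontal distance between each of collar_66_mid, collar_58_mid, collar_50_mid, collar_42_mid and arbor_foot below 0.007 m and (z of collar_66_mid in the frame of magazine between 0.012 and 0.02 m or z of collar_66_mid in the frame of magazine between 0.032 and 0.04 m or z of collar_66_mid in the frame of magazine between 0.052 and 0.06 m) and (angle between collar_66_mid's own z axis and vertical below 0.12 rad or angle between collar_66_mid's own z axis and vertical above 3.02 rad) and (z of collar_58_mid in the frame of magazine between 0.012 and 0.02 m or z of collar_58_mid in the frame of magazine between 0.032 and 0.04 m or z of collar_58_mid in the frame of magazine between 0.052 and 0.06 m) and (angle between collar_58_mid's own z axis and vertical below 0.12 rad or angle between collar_58_mid's own z axis and vertical above 3.02 rad) and (z of collar_50_mid in the frame of magazine between 0.012 and 0.02 m or z of collar_50_mid in the frame of magazine between 0.032 and 0.04 m or z of collar_50_mid in the frame of magazine between 0.052 and 0.06 m) and (angle between collar_50_mid's own z axis and vertical below 0.12 rad or angle between collar_50_mid's own z axis and vertical above 3.02 rad) and (z of collar_42_mid in the frame of magazine between 0.012 and 0.02 m or z of collar_42_mid in the frame of magazine between 0.032 and 0.04 m or z of collar_42_mid in the frame of magazine between 0.052 and 0.06 m) and (angle between collar_42_mid's own z axis and vertical below 0.12 rad or angle between collar_42_mid's own z axis and vertical above 3.02 rad) and ((angle between collar_66_mid's own z axis and vertical below 0.2 rad and z of collar_58_mid in the frame of collar_66_mid above 0.012 m) or (angle between collar_66_mid's own z axis and vertical above 2.9 rad and z of collar_58_mid in the frame of collar_66_mid below -0.012 m)) and ((angle between collar_66_mid's own z axis and vertical below 0.2 rad and z of collar_50_mid in the frame of collar_66_mid above 0.012 m) or (angle between collar_66_mid's own z axis and vertical above 2.9 rad and z of collar_50_mid in the frame of collar_66_mid below -0.012 m)) and ((angle between collar_66_mid's own z axis and vertical below 0.2 rad and z of collar_42_mid in the frame of collar_66_mid above 0.012 m) or (angle between collar_66_mid's own z axis and vertical above 2.9 rad and z of collar_42_mid in the frame of collar_66_mid below -0.012 m)) and ((angle between collar_58_mid's own z axis and vertical below 0.2 rad and z of collar_50_mid in the frame of collar_58_mid above 0.012 m) or (angle between collar_58_mid's own z axis and vertical above 2.9 rad and z of collar_50_mid in the frame of collar_58_mid below -0.012 m)) and ((angle between collar_58_mid's own z axis and vertical below 0.2 rad and z of collar_42_mid in the frame of collar_58_mid above 0.012 m) or (angle between collar_58_mid's own z axis and vertical above 2.9 rad and z of collar_42_mid in the frame of collar_58_mid below -0.012 m)) and ((angle between collar_50_mid's own z axis and vertical below 0.2 rad and z of collar_42_mid in the frame of collar_50_mid above 0.012 m) or (angle between collar_50_mid's own z axis and vertical above 2.9 rad and z of collar_42_mid in the frame of collar_50_mid below -0.012 m))), for 0.2 s.
At the end, for the whole second after the job is handed in: All collars present are on the arbor (axis within 7 mm, flat, each within 4 mm of resting on the floor or on the collar below: centre 16, 36 or 56 mm above the bench), every wider collar below every narrower one; both ends of the cover within 10 mm of shut (all of step 2 and value of joint each of left_runner, right_runner below 0.01 m); the robot touches nothing.
It fails at once if the cover is racked: one end more than 34 mm ahead of the other (value of joint cover above 0.14 rad or value of joint cover below -0.14 rad).
It fails at once if a bystander (flashlight, tape roll) is moved more than 4 cm (distance of any of flashlight, tape_roll from where it was at the start of the episode above 0.04 m).
Of collar_66, collar_58, collar_50, collar_42 only 2 to 3 are there at a start; the rules pass over those that are not, and their reading is None.
At some moment in a run one of collar_66, collar_58, collar_50, collar_42 may be knocked a few centimetres aside while the robot is not near it.
Once in a run the grip may slacken for a moment while it holds something.
It also fails if it takes over 200 s, if anything falls off the work surface, if the arm or the gripper's body presses on something with over 40 N, if the wrist force passes 120 N, or if a joint passes its speed limit or range.

## Working session

There is one attempt and no reset: what is moved stays moved. The work goes in short steps, Python scripts to look and compute and a shell command to move; the robot and the scene stay as the last step left them, time stands still between calls to the robot, and variables do not carry over. Pictures are saved under pics/ and viewed, at most 14 in all, crops included, and the job is handed in when it is done.

```bash
mkdir -p pics; cat > h.py <<'E'
import numpy as np, cv2
from scipy.spatial.transform import Rotation as R
from plant import manip
def q2R(q): return R.from_quat([q[1],q[2],q[3],q[0]]).as_matrix()
def cam(name):
    s=manip.state(); f=manip.grab_frame(name)
    if name=="wrist":
        T=np.array(f["T_tool_cam"]); Rt=q2R(s["tool_rot"])
        f["Rw"]=Rt@T[:3,:3]; f["tw"]=Rt@T[:3,3]+np.array(s["tool_pos"])
    else:
        a=np.array(f["attitude"]); f["Rw"]=q2R(a) if a.size==4 else a.reshape(3,3); f["tw"]=np.array(f["xyz"])
    return f
def rays(f,uv):
    K=np.array([[f["fx"],0,f["cx"]],[0,f["fy"],f["cy"]],[0,0,1.]])
    p=cv2.undistortPoints(np.array(uv,float).reshape(-1,1,2),K,np.array(f["distortion"],float)).reshape(-1,2)
    return np.c_[p[:,0],-p[:,1],-np.ones(len(p))]@f["Rw"].T
def onz(f,uv,z):
    d=rays(f,uv); return f["tw"]+d*((z-f["tw"][2])/d[:,2])[:,None]
def cloud(f):
    h,w=f["z_map"].shape; u,v=np.meshgrid(np.arange(w),np.arange(h))
    d=rays(f,np.c_[u.ravel(),v.ravel()])
    return (f["tw"]+d*f["z_map"].reshape(-1,1)).reshape(h,w,3)
def tool(dw):
    "world shift -> tool units"
    s=manip.state(); return (q2R(s["tool_rot"]).T@np.array(dw)*10).round(3)
def yawz():
    s=manip.state(); M=q2R(s["tool_rot"]); return np.degrees(np.arctan2(M[1,1],M[0,1])), M
E
python3 - <<'E'
from h import *
import pickle
for n in("scene","top"):
    f=cam(n); pickle.dump(f,open(n+".pkl","wb")); cv2.imwrite(f"pics/{n}0.png",f["img"]); print(n,f["tw"],f["Rw"].round(2).tolist(),f["fx"],f["distortion"])
s=manip.state();print(s); print(yawz())
print(getattr(manip,"hold_point_z",None))
E
```

```text
scene [-0.36193155 -0.91532368  0.62776513] [[0.67, 0.3, -0.68], [-0.74, 0.3, -0.6], [0.02, 0.9, 0.43]] 401.0626756707175 [0.00648277 0.         0.         0.         0.        ]
top [ 0.37274107 -0.19042895  1.12894575] [[0.01, 1.0, -0.08], [-1.0, 0.01, -0.01], [-0.01, 0.08, 1.0]] 403.64951197063084 [-0.02384762  0.          0.          0.          0.        ]
{'time': 0.1, 'joint_pos': array([-1.33499417e+00,  5.33165201e-02,  1.61417288e+00, -1.61582894e-06,
        1.47598408e+00, -1.18999960e-01]), 'joint_vel': array([-9.20883570e-05, -1.90341906e-03, -2.78373151e-03,  3.48470776e-04,
       -4.77707560e-05,  2.52875943e-04]), 'joint_efforts': array([-4.35214197e-04, -3.94906104e+01, -3.71362925e+01, -1.04637666e-04,
        3.94812261e-03, -5.23751325e-06]), 'tool_pos': array([ 0.21699478, -0.58551757,  0.23016036]), 'tool_rot': array([-9.38761842e-04,  9.84305208e-01,  1.76472017e-01, -5.56927250e-05]), 'contact_force': array([ 0.29594485,  0.55620764, -0.30992584]), 'ft_torque': array([-0.00548879, -0.0023702 ,  0.00589141]), 'grasp_force': 0.0, 'gripper_width': 0.9996254807636819}
(np.float64(-69.67131542026348), array([[ 9.37715248e-01,  3.47404547e-01, -4.40967671e-04],
       [ 3.47404756e-01, -9.37713492e-01,  1.82839993e-03],
       [ 2.21693114e-04, -1.86771276e-03, -9.99998231e-01]]))
0.0187
```

```bash
ls pics
```

```text
scene0.png
top0.png
```

View pics/top0.png

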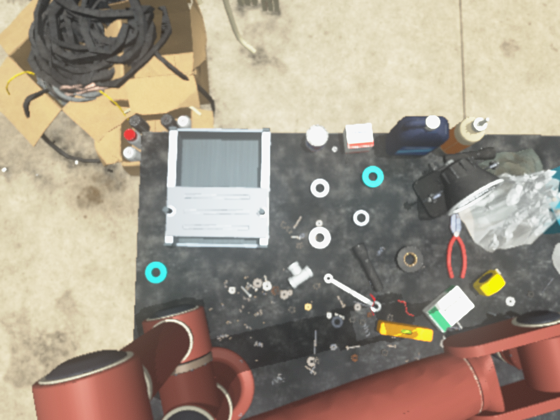

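View pics/scene0.png

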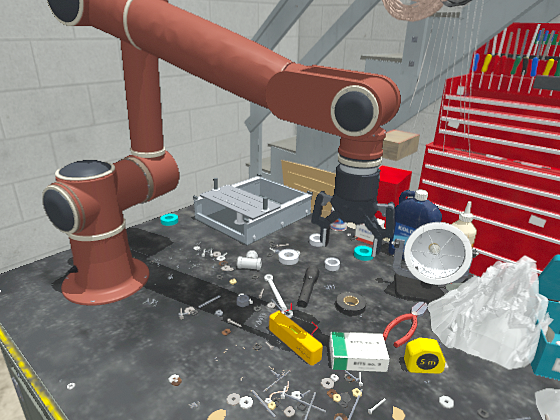

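Top view: the steel collars are at (320,188), (319,238) and (361,218). Look-alikes are the turquoise rings at (372,177) and (155,272), the tape roll at (410,259), the white pot at (317,136), a washer at (510,301) and the white fitting at (300,272). The cover posts are near (171,211) and (264,211). I'll check with a close crop and measure.

```bash
python3 - <<'E'
from h import *
import pickle
f=pickle.load(open("top.pkl","rb")); im=f["img"]
c=cv2.resize(im[115:295,140:430],None,fx=2.75,fy=2.75,interpolation=cv2.INTER_CUBIC); cv2.imwrite("pics/crop1.png",c)
P=cloud(f)
z=P[...,2]
# collars: bright at z~0.02 
hsv=cv2.cvtColor(im,cv2.COLOR_BGR2HSV)
m=((hsv[...,1]<60)&(hsv[...,2]>130)&(z<0.035)&(z>0.008)).astype(np.uint8)
m[:,:280]=0
n,l,st,ce=cv2.connectedComponentsWithStats(m)
for i in range(1,n):
    if st[i,4]>60:
        cs,_=cv2.findContours((l==i).astype(np.uint8),cv2.RETR_EXTERNAL,cv2.CHAIN_APPROX_NONE)
        q=onz(f,cs[0].reshape(-1,2),0.02)[:,:2]; (x,y),r=cv2.minEnclosingCircle(q.astype(np.float32))
        print(ce[i].round(1),st[i,4],"c",round(x,4),round(y,4),"dia",round(2*r*1e3,1), "hull dia",2e3*np.sqrt(cv2.contourArea(q.astype(np.float32))/np.pi), z[l==i].mean().round(4))
# posts
m=((z>0.105)&(z<0.15)).astype(np.uint8); m[:, :150]=0;m[:,290:]=0;m[:170]=0;m[245:]=0
n,l,st,ce=cv2.connectedComponentsWithStats(m)
for i in range(1,n):
    if st[i,4]>5: print("post",ce[i],st[i],np.median(P[l==i],0),P[l==i].max(0))
# cover plate
m=((z>0.082)&(z<0.096)).astype(np.uint8); m[:, :150]=0;m[:,290:]=0;m[:170]=0;m[250:]=0
p=P[m>0]; print(cv2.minAreaRect(p[:,:2].astype(np.float32)*1000),p[:,2].mean())
print("bench z",np.median(z[150:280,280:400]))
E
```

```text
[351.2 145.7] 68 c 0.6772 -0.3828 dia 90.3 hull dia 15.109267137444538 0.0237
[534.9 160.6] 139 c 0.6276 -0.8885 dia 63.5 hull dia 33.89356672931619 0.0178
[504.2 156.3] 81 c 0.6349 -0.797 dia 52.8 hull dia 24.76558548178488 0.014
[319.2 187.8] 178 c 0.5429 -0.2801 dia 49.7 hull dia 46.156262569220075 0.0185
[481.7 231.7] 970 c 0.4442 -0.7651 dia 248.5 hull dia 90.97776529225906 0.0203
[360.1 217.2] 117 c 0.462 -0.3932 dia 43.6 hull dia 40.13527481918888 0.0183
[318.9 237. ] 276 c 0.4061 -0.2799 dia 58.1 hull dia 55.23531769248278 0.0191
[556.3 257.1] 173 c 0.3553 -0.9396 dia 82.3 hull dia 37.241301010482545 0.0159
[405.1 258. ] 111 c 0.3506 -0.5225 dia 54.5 hull dia 24.218772355342967 0.0185
[298.3 273.5] 366 c 0.304 -0.2245 dia 74.7 hull dia 55.875113217689886 0.0282
[453.8 305.6] 174 c 0.223 -0.6421 dia 97.1 hull dia 27.280770846210594 0.033
[436.  306.5] 176 c 0.2085 -0.6176 dia 105.6 hull dia 31.892992146501495 0.025
post [166.42105263 209.47368421] [163 207   8   6  38] [0.46791913 0.1096208  0.13228377] [0.47348967 0.11816259 0.13688208]
post [261.32432432 210.51351351] [258 207   7   8  37] [ 0.46783846 -0.12728112  0.13275345] [ 0.47544849 -0.11963311  0.13713208]
((480.1203918457031, -8.1405029296875), (264.8485412597656, 199.51864624023438), 89.47784423828125) 0.08969585921578889
bench z 0.002323521812289897
```

View pics/crop1.png

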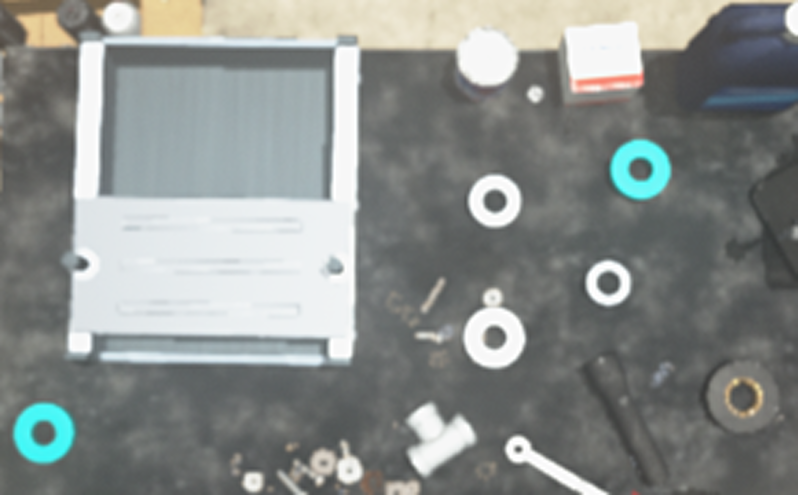

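The crop confirms three plain steel collars: 58 at about (494,338), 50 at (494,201) and 42 at (608,283). There is no 66. The turquoise rings and the black tape roll are not meant. The magazine yaw is about 0, with posts at (0.468, 0.110) and (0.468, -0.127). Next I go behind the right post with the fingers shut.

```bash
python3 -m jog '[0.84,-0.54,0,0,0,0.113,0.84,-0.54,0,0,0,0.113,0.84,-0.54,0,0,0,0.113,0.84,-0.54,0,0,0,0.113]' 0
python3 -m jog '[0.5,-1,0,0,0,0,0.5,-1,0,0,0,0,0.5,-1,0,0,0,0]'
python3 -m jog '[0.5,-1,0,0,0,0,0.5,-1,0,0,0,0,0.5,-1,0,0,0,0]'
python3 -m jog '[0.5,-1,0,0,0,0,0.5,-1,0,0,0,0,0.5,-1,0,0,0,0]'
python3 -m jog '[0,-0.79,0,0,0,0,0,-0.79,0,0,0,0,0,-0.79,0,0,0,0,0,-0.79,0,0,0,0]'
python3 - <<'E'
from h import *
print(yawz())
E
```

```text
time: 0.6
tool_pos: [0.2769, -0.5064, 0.2311]
tool_rot: [0.0, 1.0, 0.001, -0.0]
contact_force: [-0.6, -0.6, -1.2]
gripper_width: 0.143
grasp_force: 0.0
time: 0.98
tool_pos: [0.3277, -0.4051, 0.2312]
tool_rot: [-0.0, 1.0, 0.001, 0.0]
contact_force: [-0.5, -0.3, 0.4]
gripper_width: 0.003
grasp_force: 0.0
time: 1.35
tool_pos: [0.3777, -0.3057, 0.2314]
tool_rot: [0.0, 1.0, 0.001, 0.0]
contact_force: [-0.9, -0.9, 0.3]
gripper_width: 0.001
grasp_force: 0.0
time: 1.72
tool_pos: [0.4279, -0.2062, 0.2314]
tool_rot: [0.0, 1.0, 0.001, -0.0]
contact_force: [-0.5, 0.0, -0.8]
gripper_width: -0.002
grasp_force: 0.0
time: 2.22
tool_pos: [0.4272, -0.129, 0.2314]
tool_rot: [0.0, 1.0, -0.001, -0.0]
contact_force: [0.2, -0.2, 0.4]
gripper_width: 0.003
grasp_force: 0.0
(np.float64(-90.1123976323903), array([[ 9.99998075e-01, -1.96170674e-03, -4.32135883e-05],
       [-1.96174401e-03, -9.99997689e-01, -8.80061350e-04],
       [-4.14870662e-05,  8.80144430e-04, -9.99999612e-01]]))
```

```bash
python3 -m jog '[0,0,1,0,0,0,0,0,1,0,0,0,0,0,1,0,0,0]'
python3 -m jog '[0,0,0.18,0,0,0,0,0,0.18,0,0,0]'
python3 -m jog '[0.1,0,0,0,0,0,0.16,0,0,0,0,0,0.2,0,0,0,0,0,0.25,0,0,0,0,0,0.3,0,0,0,0,0,0.35,0,0,0,0,0,0.4,0,0,0,0,0,0.4,0,0,0,0,0]'
python3 - <<'E'
from h import *
f=cam("wrist"); cv2.imwrite("pics/w1.png",f["img"])
f=cam("top"); P=cloud(f); z=P[...,2]
m=((z>0.105)&(z<0.145)).astype(np.uint8); m[:, :150]=0;m[:,290:]=0;m[:150]=0;m[245:]=0
n,l,st,ce=cv2.connectedComponentsWithStats(m)
for i in range(1,n):
    if st[i,4]>5: print("post",ce[i],st[i,4],np.median(P[l==i],0))
E
```

```text
time: 2.6
tool_pos: [0.4248, -0.1274, 0.1278]
tool_rot: [-0.002, 1.0, -0.001, -0.004]
contact_force: [0.4, 0.2, 0.5]
gripper_width: 0.0
grasp_force: 0.0
time: 2.85
tool_pos: [0.4273, -0.1277, 0.1134]
tool_rot: [0.0, 1.0, -0.0, -0.0]
contact_force: [0.3, -0.6, -0.0]
gripper_width: -0.002
grasp_force: 0.0
time: 3.85
tool_pos: [0.4665, -0.1274, 0.1135]
tool_rot: [0.0, 1.0, 0.0, -0.002]
contact_force: [-6.0, 0.0, 5.2]
gripper_width: -0.002
grasp_force: 2.7
post [166.42105263 209.47368421] 38 [0.46811246 0.10972132 0.13238023]
```

View pics/w1.png

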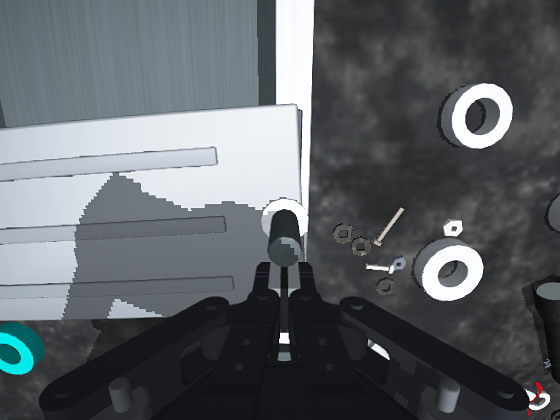

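The wrist view shows the fingers against the right post at (285,250), with the cover turned by about 0.08 rad (edge from (0,128) to (298,104)). I'll measure the post more exactly.

```bash
cat >> h.py <<'E'
def posts(show=1):
    f=cam("wrist"); P=cloud(f); t=np.array(manip.state()["tool_pos"])
    z=P[...,2]; m=((z>0.115)&(z<0.139)&(f["z_map"]>0)&(P[...,0]>t[0]-.2)).astype(np.uint8)
    n,l,st,ce=cv2.connectedComponentsWithStats(m)
    for i in range(1,n):
        if st[i,4]>150:
            q=P[l==i]; print("blob",ce[i].round(),st[i,4],"med",np.median(q,0).round(4),"x",q[:,0].min().round(4),q[:,0].max().round(4),"y",q[:,1].min().round(4),q[:,1].max().round(4))
    m=(abs(z-.09)<.004)&(f["z_map"]>0)  # plate
    q=P[m]; print("plate n",len(q),"rel tcp",t.round(4))
    # far edge of plate: max x in y-bins
    b=np.round(q[:,1]/.01).astype(int)
    e=[(k*.01,np.percentile(q[b==k,0],99)) for k in np.unique(b) if (b==k).sum()>100]
    print([(round(a,2),round(c,4)) for a,c in e])
    return f,P
E
python3 -c "
from h import *
posts()"
```

```text
blob [284. 256.] 2080 med [ 0.4827 -0.127   0.1326] x 0.4722 0.4938 y -0.1405 -0.1131
plate n 56160 rel tcp [ 0.4665 -0.1274  0.1135]
[(np.float64(-0.14), np.float64(0.5261)), (np.float64(-0.13), np.float64(0.5496)), (np.float64(-0.12), np.float64(0.5494)), (np.float64(-0.11), np.float64(0.5486)), (np.float64(-0.1), np.float64(0.5477)), (np.float64(-0.09), np.float64(0.5472)), (np.float64(-0.08), np.float64(0.5468)), (np.float64(-0.07), np.float64(0.5459)), (np.float64(-0.06), np.float64(0.5454)), (np.float64(-0.05), np.float64(0.5446)), (np.float64(-0.04), np.float64(0.5442)), (np.float64(-0.03), np.float64(0.5435)), (np.float64(-0.02), np.float64(0.5427)), (np.float64(-0.01), np.float64(0.5423)), (np.float64(0.0), np.float64(0.5415)), (np.float64(0.01), np.float64(0.5412)), (np.float64(0.02), np.float64(0.5404)), (np.float64(0.03), np.float64(0.5397)), (np.float64(0.04), np.float64(0.5325)), (np.float64(0.05), np.float64(0.4971)), (np.float64(0.06), np.float64(0.4648)), (np.float64(0.07), np.float64(0.4383))]
```

```bash
python3 -m jog '[-0.35,0,0,0,0,0,-0.35,0,0,0,0,0,-0.35,-1,0,0,0,0,-0.35,-1,0,0,0,0]'
python3 -m jog '[0,-1,0,0,0,0,0,-1,0,0,0,0]'
python3 -m jog '[0,-0.37,0,0,0,0,0,-0.37,0,0,0,0]'
python3 -m jog '[0.15,0,0,0,0,0,0.22,0,0,0,0,0,0.29,0,0,0,0,0,0.36,0,0,0,0,0,0.43,0,0,0,0,0,0.5,0,0,0,0,0,0.58,0,0,0,0,0,0.58,0,0,0,0,0]'
python3 -c "
from h import *
posts()"
```

```text
time: 4.5
tool_pos: [0.4329, -0.0259, 0.1137]
tool_rot: [-0.0, 1.0, -0.0, 0.001]
contact_force: [-0.2, -0.8, 0.0]
gripper_width: -0.0
grasp_force: 0.0
time: 4.75
tool_pos: [0.4329, 0.0752, 0.1139]
tool_rot: [-0.0, 1.0, 0.001, 0.001]
contact_force: [1.0, -1.6, -0.3]
gripper_width: 0.001
grasp_force: 0.0
time: 5.0
tool_pos: [0.4328, 0.1118, 0.1137]
tool_rot: [-0.0, 1.0, 0.002, 0.0]
contact_force: [-0.2, -0.6, -0.5]
gripper_width: -0.001
grasp_force: 0.0
time: 6.0
tool_pos: [0.4903, 0.1093, 0.1131]
tool_rot: [-0.0, 1.0, -0.001, -0.001]
contact_force: [-2.0, 0.7, 1.3]
gripper_width: -0.003
grasp_force: 0.9
blob [281. 256.] 2132 med [0.5063 0.1115 0.1325] x 0.4962 0.5176 y 0.0963 0.1237
plate n 54449 rel tcp [0.4903 0.1093 0.1131]
[(np.float64(-0.08), np.float64(0.4597)), (np.float64(-0.07), np.float64(0.4854)), (np.float64(-0.06), np.float64(0.5227)), (np.float64(-0.05), np.float64(0.5558)), (np.float64(-0.04), np.float64(0.5581)), (np.float64(-0.03), np.float64(0.559)), (np.float64(-0.02), np.float64(0.5603)), (np.float64(-0.01), np.float64(0.5612)), (np.float64(0.0), np.float64(0.562)), (np.float64(0.01), np.float64(0.5634)), (np.float64(0.02), np.float64(0.5643)), (np.float64(0.03), np.float64(0.5652)), (np.float64(0.04), np.float64(0.5662)), (np.float64(0.05), np.float64(0.5676)), (np.float64(0.06), np.float64(0.5685)), (np.float64(0.07), np.float64(0.5694)), (np.float64(0.08), np.float64(0.5704)), (np.float64(0.09), np.float64(0.5714)), (np.float64(0.1), np.float64(0.5724)), (np.float64(0.11), np.float64(0.5735)), (np.float64(0.12), np.float64(0.5721))]
```

```bash
python3 -m jog '[-0.4,0,0,0,0,0,-0.4,0,0,0,0,0,-0.4,1,0,0,0,0,-0.4,1,0,0,0,0]'
python3 -m jog '[0,1,0,0,0,0,0,1,0,0,0,0]'
python3 -m jog '[0,0.37,0,0,0,0,0,0.37,0,0,0,0]'
python3 -m jog '[0.15,0,0,0,0,0,0.23,0,0,0,0,0,0.31,0,0,0,0,0,0.39,0,0,0,0,0,0.47,0,0,0,0,0,0.55,0,0,0,0,0,0.64,0,0,0,0,0,0.64,0,0,0,0,0]'
python3 -c "
from h import *
posts()"
```

```text
time: 6.55
tool_pos: [0.4513, 0.0077, 0.1141]
tool_rot: [0.001, 1.0, -0.0, 0.001]
contact_force: [0.2, -0.7, -0.5]
gripper_width: -0.001
grasp_force: 0.0
time: 6.8
tool_pos: [0.4511, -0.0935, 0.1142]
tool_rot: [0.001, 1.0, -0.001, 0.001]
contact_force: [0.1, 0.4, 0.7]
gripper_width: 0.005
grasp_force: 0.0
time: 7.05
tool_pos: [0.4511, -0.1302, 0.1141]
tool_rot: [0.001, 1.0, -0.002, 0.001]
contact_force: [0.0, 0.9, -0.1]
gripper_width: 0.003
grasp_force: 0.0
time: 8.05
tool_pos: [0.5137, -0.1276, 0.1129]
tool_rot: [0.001, 1.0, 0.0, -0.001]
contact_force: [-3.7, -2.6, 0.2]
gripper_width: -0.003
grasp_force: 1.8
blob [283. 256.] 2108 med [ 0.5298 -0.1267  0.1326] x 0.5195 0.5411 y -0.1407 -0.1132
plate n 55441 rel tcp [ 0.5137 -0.1274  0.1129]
[(np.float64(-0.14), np.float64(0.5539)), (np.float64(-0.13), np.float64(0.5968)), (np.float64(-0.12), np.float64(0.5965)), (np.float64(-0.11), np.float64(0.5953)), (np.float64(-0.1), np.float64(0.5943)), (np.float64(-0.09), np.float64(0.5934)), (np.float64(-0.08), np.float64(0.5925)), (np.float64(-0.07), np.float64(0.5915)), (np.float64(-0.06), np.float64(0.5906)), (np.float64(-0.05), np.float64(0.5892)), (np.float64(-0.04), np.float64(0.5884)), (np.float64(-0.03), np.float64(0.5875)), (np.float64(-0.02), np.float64(0.5865)), (np.float64(-0.01), np.float64(0.5856)), (np.float64(0.0), np.float64(0.5844)), (np.float64(0.01), np.float64(0.5834)), (np.float64(0.02), np.float64(0.5826)), (np.float64(0.03), np.float64(0.5817)), (np.float64(0.04), np.float64(0.5757)), (np.float64(0.05), np.float64(0.5404)), (np.float64(0.06), np.float64(0.5077)), (np.float64(0.07), np.float64(0.4822))]
```

```bash
python3 -m jog '[-0.4,0,0,0,0,0,-0.4,0,0,0,0,0,-0.4,-1,0,0,0,0,-0.4,-1,0,0,0,0]' | grep pos
python3 -m jog '[0,-1,0,0,0,0,0,-1,0,0,0,0]'|grep pos
python3 -m jog '[0,-0.37,0,0,0,0,0,-0.37,0,0,0,0]'|grep pos
python3 -m jog '[0.15,0,0,0,0,0,0.23,0,0,0,0,0,0.31,0,0,0,0,0,0.39,0,0,0,0,0,0.47,0,0,0,0,0,0.55,0,0,0,0,0,0.64,0,0,0,0,0,0.64,0,0,0,0,0]' | grep -E 'pos|force'
python3 -c "
from h import *
posts()" | head -1
python3 -m jog '[-0.4,0,0,0,0,0,-0.4,0,0,0,0,0,-0.4,1,0,0,0,0,-0.4,1,0,0,0,0]'|grep pos
python3 -m jog '[0,1,0,0,0,0,0,1,0,0,0,0]'|grep pos
python3 -m jog '[0,0.37,0,0,0,0,0,0.37,0,0,0,0]'|grep pos
python3 -m jog '[0.15,0,0,0,0,0,0.23,0,0,0,0,0,0.31,0,0,0,0,0,0.39,0,0,0,0,0,0.47,0,0,0,0,0,0.55,0,0,0,0,0,0.64,0,0,0,0,0,0.64,0,0,0,0,0]'| grep -E 'pos|force'
python3 -c "
from h import *
posts()"
```

```text
tool_pos: [0.4753, -0.0254, 0.1141]
tool_pos: [0.4752, 0.0756, 0.1141]
tool_pos: [0.4751, 0.1123, 0.114]
tool_pos: [0.5385, 0.1095, 0.1131]
contact_force: [-1.8, 1.0, -0.2]
grasp_force: 0.7
blob [281. 256.] 2115 med [0.5545 0.1113 0.1325] x 0.5444 0.566 y 0.0965 0.1239
tool_pos: [0.4995, 0.0076, 0.1143]
tool_pos: [0.4993, -0.0936, 0.1144]
tool_pos: [0.4992, -0.1303, 0.1142]
tool_pos: [0.5625, -0.1269, 0.1129]
contact_force: [-3.5, -3.2, 0.8]
grasp_force: 1.8
blob [284. 256.] 2118 med [ 0.5785 -0.1265  0.1325] x 0.5685 0.5897 y -0.1399 -0.1125
plate n 56399 rel tcp [ 0.5625 -0.1268  0.1129]
[(np.float64(-0.14), np.float64(0.6936)), (np.float64(-0.13), np.float64(0.6931)), (np.float64(-0.12), np.float64(0.6911)), (np.float64(-0.11), np.float64(0.644)), (np.float64(-0.1), np.float64(0.643)), (np.float64(-0.09), np.float64(0.6421)), (np.float64(-0.08), np.float64(0.6412)), (np.float64(-0.07), np.float64(0.6402)), (np.float64(-0.06), np.float64(0.6393)), (np.float64(-0.05), np.float64(0.6379)), (np.float64(-0.04), np.float64(0.637)), (np.float64(-0.03), np.float64(0.6361)), (np.float64(-0.02), np.float64(0.635)), (np.float64(-0.01), np.float64(0.6338)), (np.float64(0.0), np.float64(0.633)), (np.float64(0.01), np.float64(0.632)), (np.float64(0.02), np.float64(0.6311)), (np.float64(0.03), np.float64(0.6302)), (np.float64(0.04), np.float64(0.6257)), (np.float64(0.05), np.float64(0.5914)), (np.float64(0.06), np.float64(0.5566)), (np.float64(0.07), np.float64(0.5321))]
```

```bash
python3 -m jog '[-0.4,0,0,0,0,0,-0.4,0,0,0,0,0,-0.4,-1,0,0,0,0,-0.4,-1,0,0,0,0]' | grep pos
python3 -m jog '[0,-1,0,0,0,0,0,-1,0,0,0,0]'|grep pos
python3 -m jog '[0,-0.37,0,0,0,0,0,-0.37,0,0,0,0]'|grep pos
python3 -m jog '[0.15,0,0,0,0,0,0.23,0,0,0,0,0,0.31,0,0,0,0,0,0.39,0,0,0,0,0,0.47,0,0,0,0,0,0.55,0,0,0,0,0,0.61,0,0,0,0,0,0.61,0,0,0,0,0]' | grep -E 'pos|force'
python3 -m jog '[-0.35,0,0,0,0,0,-0.35,0,0,0,0,0,-0.35,1,0,0,0,0,-0.35,1,0,0,0,0]'|grep pos
python3 -m jog '[0,1,0,0,0,0,0,1,0,0,0,0]'|grep pos
python3 -m jog '[0,0.37,0,0,0,0,0,0.37,0,0,0,0]'|grep pos
python3 -m jog '[0.12,0,0,0,0,0,0.18,0,0,0,0,0,0.24,0,0,0,0,0,0.3,0,0,0,0,0,0.35,0,0,0,0,0,0.39,0,0,0,0,0,0.39,0,0,0,0,0]'| grep -E 'pos|force'
python3 -c "
from h import *
posts()"
```

```text
tool_pos: [0.5236, -0.0249, 0.114]
tool_pos: [0.5234, 0.0761, 0.1141]
tool_pos: [0.5233, 0.1128, 0.1139]
tool_pos: [0.5838, 0.1092, 0.113]
contact_force: [-2.2, 1.4, 0.9]
grasp_force: 1.2
tool_pos: [0.5497, 0.0071, 0.1141]
tool_pos: [0.5495, -0.094, 0.1141]
tool_pos: [0.5494, -0.1308, 0.1141]
tool_pos: [0.5867, -0.1276, 0.1131]
contact_force: [-6.0, -4.0, 2.3]
grasp_force: 2.9
blob [285. 256.] 2110 med [ 0.6028 -0.1279  0.1325] x 0.5927 0.6139 y -0.1405 -0.1132
plate n 58042 rel tcp [ 0.5866 -0.1275  0.1131]
[(np.float64(-0.14), np.float64(0.6934)), (np.float64(-0.13), np.float64(0.6936)), (np.float64(-0.12), np.float64(0.691)), (np.float64(-0.11), np.float64(0.6692)), (np.float64(-0.1), np.float64(0.6693)), (np.float64(-0.09), np.float64(0.6693)), (np.float64(-0.08), np.float64(0.6694)), (np.float64(-0.07), np.float64(0.669)), (np.float64(-0.06), np.float64(0.6686)), (np.float64(-0.05), np.float64(0.6688)), (np.float64(-0.04), np.float64(0.6685)), (np.float64(-0.03), np.float64(0.6686)), (np.float64(-0.02), np.float64(0.6684)), (np.float64(-0.01), np.float64(0.668)), (np.float64(0.0), np.float64(0.6679)), (np.float64(0.01), np.float64(0.668)), (np.float64(0.02), np.float64(0.6679)), (np.float64(0.03), np.float64(0.6677)), (np.float64(0.04), np.float64(0.6479)), (np.float64(0.05), np.float64(0.6144)), (np.float64(0.06), np.float64(0.5836)), (np.float64(0.07), np.float64(0.5569))]
```

```bash
python3 -m jog '[-0.3,0,0,0,0,0,-1,0,-1,0,0,0,-1,0,-1,0,0,0,-1,0,-1,0,0,0]' 85|grep pos
python3 -m jog '[-0.8,-1,-0.4,0,0,0,-0.8,-1,-0.4,0,0,0,-0.8,-1,-0.4,0,0,0,-0.8,-1,-0.4,0,0,0]'|grep pos
python3 - <<'E'
from h import *
f=cam("wrist"); cv2.imwrite("pics/w2.png",f["img"]); P=cloud(f); z=P[...,2]; v=f["z_map"]>0
m=v&(z>.06)&(z<.082)&(abs(P[...,1]+.009)<.08)&(abs(P[...,0]-.468)<.05)
if m.any():
    q=P[m]; print("tip",len(q),np.median(q,0),q.min(0),q.max(0),np.argwhere(m).mean(0))
import pickle; pickle.dump(f,open("w2.pkl","wb"))
E
```

```text
tool_pos: [0.4894, -0.1274, 0.2195]
tool_pos: [0.4077, -0.0266, 0.2531]
tip 272 [ 0.47047765 -0.00738461  0.07024381] [ 0.46064168 -0.01656459  0.0621421 ] [0.47952639 0.00282215 0.0750256 ] [130.95588235 266.36029412]
```

View pics/w2.png

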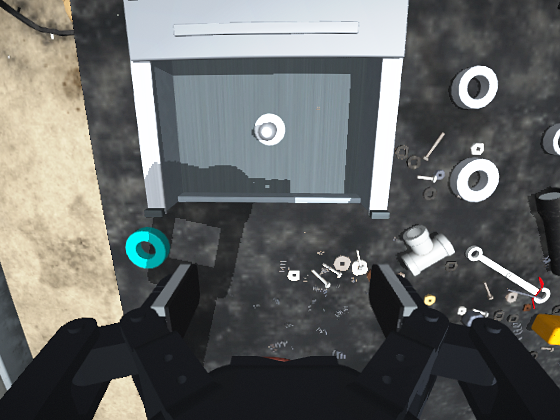

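The wrist view shows the open tray with the arbor tip at (266,130). The 58 collar is at (475,180) and the 50 at (474,87). Loose bits lie beside the 58 at (477,149) and (430,180), so I'll grip it diagonally.

```bash
cat >> h.py <<'E'
def rings(f=None,zt=.02,lo=.012,hi=.03):
    f=f or cam("wrist"); P=cloud(f); z=P[...,2]; hsv=cv2.cvtColor(f["img"],cv2.COLOR_BGR2HSV)
    m=((f["z_map"]>0)&(z>lo)&(z<hi)&(hsv[...,1]<60)&(hsv[...,2]>200)).astype(np.uint8)
    n,l,st,ce=cv2.connectedComponentsWithStats(m)
    for i in range(1,n):
        if st[i,4]>400:
            cs,_=cv2.findContours((l==i).astype(np.uint8),cv2.RETR_EXTERNAL,cv2.CHAIN_APPROX_NONE)
            q=onz(f,cs[0].reshape(-1,2),zt)[:,:2].astype(np.float32); (x,y),(a,b),_=cv2.fitEllipse(q*1000)
            print("ring",ce[i].round(),st[i,4],"c",round(x,1),round(y,1),"axes",round(a,1),round(b,1),"z",np.median(z[l==i]).round(4))
E
python3 - <<'E'
from h import *
import pickle
f=pickle.load(open("w2.pkl","rb")); rings(f); print(onz(f,[[266,130],[475,180],[475,87]],.02), onz(f,[[266,130],[268,129]],.074), manip.state()["tool_pos"])
E
```

```text
ring [478.  86.] 850 c 522.7 -259.1 axes 47.3 47.6 z 0.0189
ring [477. 180.] 1044 c 408.3 -279.6 axes 55.2 56.1 z 0.0189
ring [427. 252.] 716 c 304.1 -226.7 axes 50.9 59.0 z 0.0282
[[ 0.46932656 -0.00427748  0.02      ]
 [ 0.40858888 -0.27616933  0.02      ]
 [ 0.52240869 -0.25574585  0.02      ]] [[ 0.47155543 -0.00740051  0.074     ]
 [ 0.47257122 -0.00950272  0.074     ]] [ 0.40765739 -0.02712206  0.25262873]
```

```bash
python3 -m jog '[0,1,0,0,0,0,0,1,0,0,0,0]' 74|grep pos
python3 -m jog '[0,1,0,0,0,0,0,1,0,0,0,0]'|grep pos
python3 -m jog '[0,0.525,0.5,0,0,-0.25,0,0.525,0.5,0,0,-0.25,0,0.525,0.5,0,0,-0.25,0,0.525,0.5,0,0,-0.25,0,0.525,0.5,0,0,-0.25,0,0.525,0.5,0,0,-0.25]'
python3 - <<'E'
from h import *
f=cam("wrist"); cv2.imwrite("pics/w3.png",f["img"]); rings(f); print(yawz()[0])
E
```

```text
tool_pos: [0.4075, -0.1294, 0.2521]
tool_pos: [0.4069, -0.2306, 0.2518]
time: 18.42
tool_pos: [0.4071, -0.2802, 0.2024]
tool_rot: [-0.001, 0.924, 0.381, -0.0]
contact_force: [-0.1, -0.4, 0.2]
gripper_width: 0.868
grasp_force: 0.0
ring [96. 43.] 670 c 381.6 -46.6 axes 6.9 156.1 z 0.0289
ring [350.  98.] 1225 c 522.5 -260.1 axes 47.5 48.0 z 0.019
ring [285. 188.] 1459 c 407.9 -280.4 axes 55.0 55.7 z 0.019
ring [187. 219.] 1036 c 300.8 -225.9 axes 43.7 60.9 z 0.0281
ring [388. 223.] 469 c 463.3 -394.3 axes 39.5 39.7 z 0.0189
ring [529. 344.] 421 c 492.3 -683.1 axes 30.1 48.9 z 0.0211
-45.15042548854845
```

View pics/w3.png

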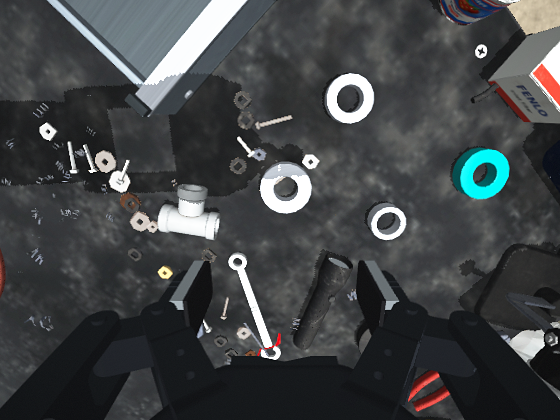

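The 58 collar is at (285,188), with clear space left and right of it where the fingers come down. Descending and gripping.

```bash
python3 -m jog '[0,0,1,0,0,0,0,0,1,0,0,0,0,0,1,0,0,0]'|grep pos
python3 -m jog '[0,0,0.5,0,0,0,0,0,0.8,0,0,0,0,0,0.95,0,0,0,0,0,0.98,0,0,0,0,0,0.98,0,0,0]'|grep -E "pos|force"
python3 -m jog '[0,0,0,0,0,0,0,0,0,0,0,0,0,0,0,0,0,0,0,0,0,0,0,0,0,0,0,0,0,0]' 30
```

```text
tool_pos: [0.4051, -0.2778, 0.0997]
tool_pos: [0.4083, -0.2807, 0.0069]
contact_force: [0.0, 0.5, 0.4]
grasp_force: 0.0
time: 20.1
tool_pos: [0.4085, -0.281, 0.0078]
tool_rot: [0.002, 0.924, 0.383, 0.001]
contact_force: [-1.3, 1.6, 7.0]
gripper_width: 0.643
grasp_force: 62.2
```

```bash
python3 -m jog '[0,0,-0.3,0,0,0,0,0,-0.9,0,0,0,0,0,-0.9,0,0,0]'|grep -E "width|force"
python3 -m jog '[0,0,-0.9,0,0,0.25,0,0,-0.9,0,0,0.25,0,0,-0.9,0,0,0.25,0,0,-0.9,0,0,0.25,0,0,-0.9,0,0,0.25,0,0,-0.9,0,0,0.25]'
python3 -c "
from h import *
print(yawz()[0])"
```

```text
contact_force: [0.1, -1.3, -2.3]
gripper_width: 0.643
grasp_force: 64.6
time: 21.22
tool_pos: [0.4069, -0.2795, 0.1847]
tool_rot: [-0.0, 1.0, 0.001, -0.0]
contact_force: [-0.8, 0.1, -1.3]
gripper_width: 0.641
grasp_force: 64.9
-89.8913863569237
```

```bash
python3 -m jog '[0.64,-1,0,0,0,0,0.64,-1,0,0,0,0,0.64,-1,0,0,0,0]'|grep -E "width|pos"
python3 -m jog '[0,-1,0,0,0,0,0,-1,0,0,0,0]'|grep -E "width|pos"
python3 -m jog '[0,-0.715,0,0,0,0,0,-0.715,0,0,0,0,0,-0.715,0,0,0,0,0,-0.715,0,0,0,0]'
python3 - <<'E'
from h import *
f=cam("wrist"); cv2.imwrite("pics/w4.png",f["img"]);rings(f,.2,.15,.25)
E
```

```text
tool_pos: [0.4724, -0.1769, 0.185]
gripper_width: 0.641
tool_pos: [0.4707, -0.0787, 0.1849]
gripper_width: 0.645
time: 22.35
tool_pos: [0.4713, -0.0096, 0.1853]
tool_rot: [0.0, 1.0, -0.001, -0.0]
contact_force: [0.5, -0.5, -2.0]
gripper_width: 0.644
grasp_force: 65.1
ring [284. 275.] 6329 c 473.3 -9.3 axes 53.3 54.5 z 0.1965
```

View pics/w4.png

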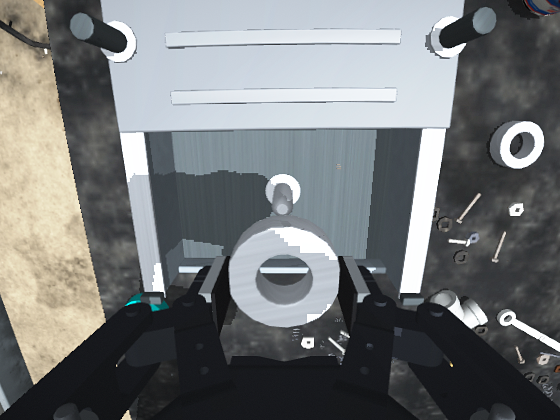

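The held collar at (284,275) hangs level, and the arbor tip is visible ahead at (282,207).

```bash
python3 - <<'E'
from h import *
f=cam("wrist"); P=cloud(f); z=P[...,2]; v=f["z_map"]>0
rings(f,.1965,.15,.25)
m=v&(z>.02)&(z<.082)&(abs(P[...,1]+.009)<.03)&(abs(P[...,0]-.468)<.03)
q=P[m];
for a,b in((.02,.04),(.04,.06),(.06,.068),(.068,.073),(.073,.08)):
    s=q[(q[:,2]>a)&(q[:,2]<b)]
    if len(s): print(a,len(s),s.mean(0),s.min(0),s.max(0))
rc=np.argwhere(m); print(rc.min(0),rc.max(0))
c=f["img"][150:240,225:345]; cv2.imwrite("pics/w4c.png",cv2.resize(c,None,fx=6,fy=6,interpolation=cv2.INTER_CUBIC))
print(onz(f,[[283,189]],.0065))
E
```

```text
ring [284. 275.] 6319 c 471.2 -9.3 axes 54.8 56.0 z 0.1965
0.02 78 [ 0.47775154 -0.0073721   0.02993649] [ 0.47145073 -0.01676185  0.02004253] [0.48003133 0.00221056 0.03987974]
0.04 98 [ 0.47754627 -0.00760033  0.04994405] [ 0.46984115 -0.01715619  0.04000211] [0.47997105 0.00257062 0.05997188]
0.06 134 [ 0.47406524 -0.00718547  0.06554711] [ 0.46228129 -0.01671753  0.0602329 ] [0.47982773 0.00259905 0.06799087]
0.068 163 [ 0.47156852 -0.00700442  0.07083144] [ 0.46360023 -0.01479114  0.06804592] [0.47795583 0.00064481 0.07295537]
0.073 63 [ 0.46993449 -0.00785767  0.07347701] [ 0.46579622 -0.01202919  0.0730004 ] [ 0.47436826 -0.00220628  0.0743838 ]
[185 271] [214 292]
[[ 0.47195177 -0.00830744  0.0065    ]]
```

View pics/w4c.png

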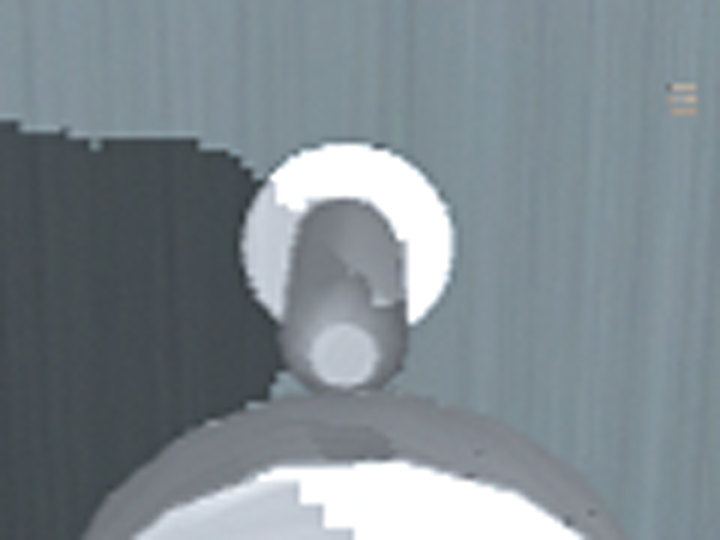

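Arbor axis is at (0.470,-0.0074), with the tip disc at crop (344,354). Shifting about 2 mm and lowering.

```bash
python3 -m jog '[-0.01,-0.02,0.4,0,0,0,-0.01,-0.02,0.85,0,0,0,-0.01,-0.02,0.85,0,0,0,-0.01,-0.02,0.85,0,0,0]'|grep -E "width|pos|con"
python3 -m jog '[0,0,0.15,0,0,0,0,0,0.3,0,0,0,0,0,0.4,0,0,0,0,0,0.4,0,0,0]'
python3 -m jog '[0,0,0.15,0,0,0,0,0,0.25,0,0,0,0,0,0.35,0,0,0,0,0,0.41,0,0,0,0,0,0.41,0,0,0]'
```

```text
tool_pos: [0.4713, -0.007, 0.1019]
contact_force: [0.4, -0.3, -1.9]
gripper_width: 0.639
time: 23.45
tool_pos: [0.4692, -0.006, 0.0589]
tool_rot: [-0.0, 1.0, -0.0, -0.001]
contact_force: [0.1, 0.4, -1.6]
gripper_width: 0.64
grasp_force: 65.1
time: 24.08
tool_pos: [0.4698, -0.0062, 0.0187]
tool_rot: [-0.0, 1.0, -0.0, -0.001]
contact_force: [-0.7, 0.4, -1.3]
gripper_width: 0.639
grasp_force: 65.1
```

```bash
python3 -m jog '[0,0,0.03,0,0,0,0,0,0.03,0,0,0]'|grep -E "pos|con"
python3 -m jog '[0,0,0,0,0,0,0,0,0,0,0,0,0,0,0,0,0,0,0,0,0,0,0,0]' 78
python3 -m jog '[0,0,-0.5,0,0,0,0,0,-1,0,0,0,0,0,-1,0,0,0]'|grep -E "pos|con"
python3 -m jog '[-0.4,0,-0.7,0,0,0,-0.4,0,-0.7,0,0,0,-0.4,0,-0.7,0,0,0]'|grep -E "pos|con"
python3 - <<'E'
from h import *
f=cam("wrist"); rings(f,.026,.018,.036); rings(f); print(manip.state()["tool_pos"])
E
```

```text
tool_pos: [0.4703, -0.0063, 0.0164]
contact_force: [-1.0, -0.2, -2.1]
time: 24.82
tool_pos: [0.4704, -0.0063, 0.0165]
tool_rot: [0.0, 1.0, -0.0, 0.0]
contact_force: [-0.1, -0.7, 0.2]
gripper_width: 0.911
grasp_force: 0.0
tool_pos: [0.4738, -0.0069, 0.1216]
contact_force: [1.4, 0.4, 0.1]
tool_pos: [0.4306, -0.0064, 0.187]
contact_force: [0.7, 0.9, 0.4]
ring [531. 105.] 968 c 522.5 -254.2 axes 45.8 46.2 z 0.0191
ring [284. 155.] 1796 c 470.0 -5.7 axes 55.7 55.8 z 0.0251
ring [321. 236.] 679 c 382.5 -61.5 axes 6.1 204.6 z 0.0291
ring [466. 294.] 1106 c 307.7 -225.9 axes 54.4 59.9 z 0.0293
ring [531. 105.] 1091 c 522.9 -259.0 axes 47.2 47.5 z 0.019
ring [284. 155.] 1796 c 469.3 -5.7 axes 56.8 56.9 z 0.0251
ring [322. 236.] 619 c 380.1 -61.2 axes 6.3 191.9 z 0.029
ring [465. 294.] 675 c 303.6 -226.5 axes 48.5 50.5 z 0.0285
[ 0.43012057 -0.00624345  0.18565698]
```

58 is seated (top at 25 mm, centre about 1.5 mm off axis). Next the 50, which was knocked and now lies at (0.5226, -0.2595).

```bash
python3 -m jog '[0.45,1,0,0,0,0,0.45,1,0,0,0,0,0.45,1,0,0,0,0]' 70|grep pos
python3 -m jog '[0.48,1,0,0,0,0,0.48,1,0,0,0,0,0.48,1,0,0,0,0]'|grep pos
python3 -m jog '[0,0.53,0.2,0,0,0,0,0.53,0.2,0,0,0,0,0.53,0.2,0,0,0,0,0.53,0.2,0,0,0]'|grep pos
python3 - <<'E'
from h import *
f=cam("wrist"); rings(f); print(manip.state()["tool_pos"])
E
```

```text
tool_pos: [0.4752, -0.1083, 0.1838]
tool_pos: [0.5232, -0.2075, 0.184]
tool_pos: [0.5233, -0.2578, 0.1666]
ring [289. 184.] 560 c 525.1 -261.7 axes 40.2 44.3 z 0.019
ring [ 53. 244.] 1157 c 467.8 -2.0 axes 53.6 54.1 z 0.0251
ring [412. 250.] 492 c 464.4 -394.4 axes 38.9 39.3 z 0.0191
[ 0.52344312 -0.25801576  0.1667894 ]
```

```bash
python3 -m jog '[0,0.017,0.5,0,0,0,0,0.017,1,0,0,0,0,0.017,1,0,0,0]'|grep pos
python3 -m jog '[0,0,0.3,0,0,0,0,0,0.5,0,0,0,0,0,0.57,0,0,0,0,0,0.57,0,0,0]'|grep -E "pos|force"
python3 -m jog '[0,0,0,0,0,0,0,0,0,0,0,0,0,0,0,0,0,0,0,0,0,0,0,0,0,0,0,0,0,0]' 20
python3 -m jog '[0,0,-0.3,0,0,0,0,0,-0.9,0,0,0,0,0,-0.9,0,0,0]'|grep -E "width|force"
python3 -m jog '[0,0,-0.9,0,0,0,0,0,-0.9,0,0,0,0,0,-0.9,0,0,0]'|grep -E "pos|width|force"
```

```text
tool_pos: [0.5201, -0.2581, 0.062]
tool_pos: [0.5235, -0.2611, 0.0098]
contact_force: [-0.5, 0.9, -0.8]
grasp_force: 0.0
time: 28.42
tool_pos: [0.5243, -0.2616, 0.0115]
tool_rot: [0.001, 1.0, -0.0, 0.001]
contact_force: [-1.3, 1.2, 5.4]
gripper_width: 0.549
grasp_force: 60.6
contact_force: [-0.3, -0.7, -1.0]
gripper_width: 0.547
grasp_force: 62.0
tool_pos: [0.5245, -0.2618, 0.192]
contact_force: [-0.7, 0.1, -1.4]
gripper_width: 0.544
grasp_force: 62.4
```

```bash
python3 -m jog '[0,-1,0,0,0,0,0,-1,0,0,0,0]'|grep -E "width|pos"
python3 -m jog '[-0.5,-1,0,0,0,0,-0.5,-1,0,0,0,0,-0.5,-1,0,0,0,0]'|grep -E "width|pos"
python3 -m jog '[-0.045,-0.543,0,0,0,0,-0.045,-0.543,0,0,0,0,-0.045,-0.543,0,0,0,0,-0.045,-0.543,0,0,0,0]'|grep -E "width|pos|force"
python3 - <<'E'
from h import *
f=cam("wrist"); P=cloud(f); z=P[...,2]; v=f["z_map"]>0
rings(f,.2,.15,.25)
m=v&(z>.045)&(z<.066)&(abs(P[...,1]+.009)<.03)&(abs(P[...,0]-.468)<.03)
q=P[m];print(len(q),q.min(0),q.max(0)); print(manip.state()["tool_pos"])
E
```

```text
tool_pos: [0.5215, -0.1587, 0.1858]
gripper_width: 0.551
tool_pos: [0.4705, -0.0582, 0.1858]
gripper_width: 0.542
tool_pos: [0.4687, -0.0077, 0.1886]
contact_force: [0.5, 0.2, -1.6]
gripper_width: 0.545
grasp_force: 62.6
ring [284. 273.] 3843 c 470.7 -7.3 axes 45.4 46.5 z 0.1961
126 [ 0.46065084 -0.01700138  0.04508841] [0.48000058 0.00240838 0.06599627]
[ 0.46876603 -0.00766314  0.18880007]
```

```bash
python3 -m jog '[0.012,0,0.4,0,0,0,0.012,0,0.8,0,0,0,0.012,0,0.8,0,0,0,0.012,0,0.8,0,0,0]'|grep -E "width|pos|con"
python3 -m jog '[0,0,0.15,0,0,0,0,0,0.3,0,0,0,0,0,0.45,0,0,0,0,0,0.55,0,0,0,0,0,0.64,0,0,0,0,0,0.64,0,0,0]'
```

```text
tool_pos: [0.4709, -0.0073, 0.1107]
contact_force: [0.0, 0.4, 0.0]
gripper_width: 0.545
time: 31.6
tool_pos: [0.4693, -0.0065, 0.0443]
tool_rot: [-0.0, 1.0, -0.0, -0.001]
contact_force: [-0.2, -0.3, -0.9]
gripper_width: 0.548
grasp_force: 62.6
```

```bash
python3 -m jog '[0,0,0.035,0,0,0,0,0,0.035,0,0,0]'|grep -E "pos|con"
python3 -m jog '[0,0,0,0,0,0,0,0,0,0,0,0,0,0,0,0,0,0,0,0,0,0,0,0]' 74|grep -E "pos|con|width"
python3 -m jog '[0,0,-0.5,0,0,0,0,0,-1,0,0,0,0,0,-1,0,0,0]'|grep -E "pos|con"
python3 -m jog '[-0.4,0,-0.6,0,0,0,-0.4,0,-0.6,0,0,0,-0.4,0,-0.6,0,0,0]'|grep -E "pos|con"
python3 - <<'E'
from h import *
f=cam("wrist"); rings(f,.046,.036,.056);  print(manip.state()["tool_pos"])
P=cloud(f);print(np.percentile(P[(abs(P[...,0]-.47)<.03)&(abs(P[...,1]+.007)<.03)&(P[...,2]<.06)][:,2],[5,20,50,80,95]))
E
```

```text
tool_pos: [0.4701, -0.0067, 0.042]
contact_force: [-0.1, -0.8, -0.9]
tool_pos: [0.47, -0.0067, 0.0419]
contact_force: [-0.6, -0.3, -0.4]
gripper_width: 0.867
tool_pos: [0.4733, -0.0072, 0.1472]
contact_force: [-0.2, 0.5, 0.2]
tool_pos: [0.4299, -0.0067, 0.2017]
contact_force: [-0.4, 0.0, -0.1]
ring [283. 155.] 1328 c 469.7 -5.9 axes 48.2 48.5 z 0.0449
[ 0.4295735  -0.006584    0.20063625]
[0.00441144 0.00568842 0.04354299 0.04520972 0.04604321]
```

```bash
python3 -m jog '[0.335,1,0,0,0,0,0.335,1,0,0,0,0,0.335,1,0,0,0,0]' 64|grep pos
python3 -m jog '[0,1,0,0,0,0,0,1,0,0,0,0]'|grep pos
python3 -m jog '[0,1,0,0,0,0,0,1,0,0,0,0]'|grep pos
python3 -m jog '[0,0.88,0.3,0,0,0,0,0.88,0.3,0,0,0,0,0.88,0.3,0,0,0,0,0.88,0.3,0,0,0,0,0.88,0.3,0,0,0]'|grep pos
python3 - <<'E'
from h import *
f=cam("wrist"); rings(f); print(manip.state()["tool_pos"]);cv2.imwrite("pics/w5.png",f["img"])
E
```

```text
tool_pos: [0.4632, -0.1084, 0.1994]
tool_pos: [0.4629, -0.2071, 0.1999]
tool_pos: [0.4629, -0.3075, 0.1999]
tool_pos: [0.4639, -0.3934, 0.1721]
ring [286. 195.] 750 c 464.7 -395.1 axes 39.9 41.2 z 0.0188
[ 0.46385684 -0.39355104  0.17229122]
```

View pics/w5.png

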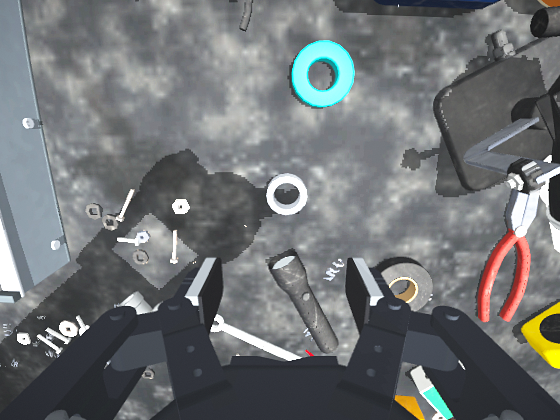

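The 42 collar is at (286,195), with the flashlight (285,265) and tape roll (405,285) clear of the finger path.

```bash
python3 -m jog '[0,0.01,0.5,0,0,0,0,0.01,1,0,0,0,0,0.01,1,0,0,0]'|grep pos
python3 -m jog '[0,0,0.3,0,0,0,0,0,0.5,0,0,0,0,0,0.6,0,0,0,0,0,0.6,0,0,0]'|grep -E "pos|force"
python3 -m jog '[0,0,0,0,0,0,0,0,0,0,0,0,0,0,0,0,0,0,0,0,0,0,0,0,0,0,0,0,0,0]' 15
python3 -m jog '[0,0,-0.3,0,0,0,0,0,-0.9,0,0,0,0,0,-0.9,0,0,0]'|grep -E "width|force"
python3 -m jog '[0,0,-0.9,0,0,0,0,0,-0.9,0,0,0,0,0,-0.9,0,0,0]'|grep -E "pos|width|force"
```

```text
tool_pos: [0.461, -0.3922, 0.0673]
tool_pos: [0.4633, -0.3956, 0.0119]
contact_force: [-0.3, 0.5, 0.3]
grasp_force: 0.0
time: 36.2
tool_pos: [0.4642, -0.3965, 0.0138]
tool_rot: [0.001, 1.0, -0.0, 0.001]
contact_force: [-1.1, 0.9, 6.3]
gripper_width: 0.447
grasp_force: 59.4
contact_force: [-0.1, -0.7, -0.7]
gripper_width: 0.451
grasp_force: 60.5
tool_pos: [0.4643, -0.3967, 0.1942]
contact_force: [0.8, -0.5, -0.8]
gripper_width: 0.448
grasp_force: 60.8
```

```bash
python3 -m jog '[0.05,-1,0,0,0,0,0.05,-1,0,0,0,0]'|grep -E "width|pos"
python3 -m jog '[0,-1,0,0,0,0,0,-1,0,0,0,0]'|grep -E "width|pos"
python3 -m jog '[0,-1,0,0,0,0,0,-1,0,0,0,0]'|grep -E "width|pos"
python3 -m jog '[0,-0.89,0,0,0,0,0,-0.89,0,0,0,0,0,-0.89,0,0,0,0,0,-0.89,0,0,0,0]'|grep -E "width|pos|force"
python3 - <<'E'
from h import *
f=cam("wrist"); P=cloud(f); z=P[...,2]; v=f["z_map"]>0
rings(f,.197,.15,.25)
m=v&(z>.05)&(z<.066)&(abs(P[...,1]+.009)<.03)&(abs(P[...,0]-.468)<.03)
q=P[m];print(len(q),q.min(0),q.max(0)); print(manip.state()["tool_pos"])
cv2.imwrite("pics/w6.png",f["img"])
E
```

```text
tool_pos: [0.467, -0.2929, 0.188]
gripper_width: 0.447
tool_pos: [0.4667, -0.1926, 0.1881]
gripper_width: 0.447
tool_pos: [0.4666, -0.0929, 0.1883]
gripper_width: 0.444
tool_pos: [0.4676, -0.0071, 0.19]
contact_force: [-0.1, -0.1, -1.7]
gripper_width: 0.447
grasp_force: 61.0
ring [284. 270.] 1879 c 468.8 -6.7 axes 37.8 39.2 z 0.1952
106 [ 0.46022971 -0.01705332  0.05027866] [0.47980937 0.0027811  0.06595865]
[ 0.467913   -0.00747446  0.19045152]
```

```bash
python3 -m jog '[0.02,0,0.35,0,0,0,0.02,0,0.7,0,0,0,0.02,0,0.7,0,0,0,0.02,0,0.7,0,0,0]'|grep -E "width|pos|con"
python3 -m jog '[0,0,0.15,0,0,0,0,0,0.3,0,0,0,0,0,0.43,0,0,0,0,0,0.54,0,0,0,0,0,0.54,0,0,0]'
python3 -m jog '[0,0,0.025,0,0,0,0,0,0.025,0,0,0]'|grep -E "pos|con|width"
```

```text
tool_pos: [0.4711, -0.0075, 0.1229]
contact_force: [0.3, -0.1, -1.1]
gripper_width: 0.446
time: 39.38
tool_pos: [0.4694, -0.0065, 0.0663]
tool_rot: [-0.0, 1.0, -0.0, -0.001]
contact_force: [-1.0, 0.0, -1.2]
gripper_width: 0.446
grasp_force: 60.9
tool_pos: [0.4707, -0.0067, 0.0656]
contact_force: [-0.4, -0.4, -0.5]
gripper_width: 0.443
```

```bash
python3 -m jog '[0,0,0.03,0,0,0,0,0,0.03,0,0,0]'|grep -E "pos|con|width"
python3 -m jog '[0,0,0,0,0,0,0,0,0,0,0,0,0,0,0,0,0,0,0,0,0,0,0,0]' 66|grep -E "pos|con|width"
python3 -m jog '[0,0,-0.5,0,0,0,0,0,-1,0,0,0,0,0,-1,0,0,0]'|grep -E "pos|con"
python3 -m jog '[-0.5,0,-0.5,0,0,0,-0.5,0,-0.5,0,0,0,-0.5,0,-0.5,0,0,0]' 0|grep -E "pos|con"
python3 - <<'E'
from h import *
f=cam("wrist"); rings(f,.066,.056,.072);  print(manip.state()["tool_pos"]); cv2.imwrite("pics/w7.png",f["img"])
E
```

```text
tool_pos: [0.4703, -0.0067, 0.0622]
contact_force: [-0.2, 0.6, -0.2]
gripper_width: 0.447
tool_pos: [0.4705, -0.0067, 0.0624]
contact_force: [0.1, 0.0, 0.8]
gripper_width: 0.776
tool_pos: [0.4737, -0.0072, 0.1678]
contact_force: [0.2, -0.1, 0.5]
tool_pos: [0.4204, -0.0067, 0.2119]
contact_force: [-0.4, 0.1, -0.3]
ring [283. 146.] 820 c 470.4 -5.9 axes 40.2 40.7 z 0.0648
[ 0.42018956 -0.00659932  0.2110674 ]
```

View pics/w7.png

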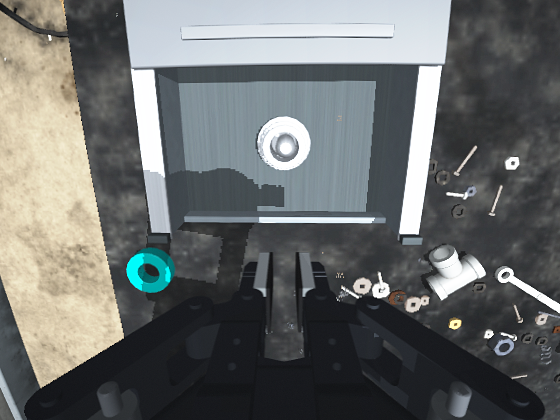

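Stack complete: the 42 collar at (284,146) sits with its top at 65 mm. Next I go beyond the posts with the fingers shut and start closing.

```bash
python3 -m jog '[1,0.6,0,0,0,0,1,0.6,0,0,0,0,1,0.6,0,0,0,0]' 0|grep pos
python3 -m jog '[1,0.6,0,0,0,0,1,0.6,0,0,0,0,1,0.6,0,0,0,0]'|grep pos
python3 -m jog '[0.27,0,0,0,0,0,0.27,0,0,0,0,0,0.27,0,0,0,0,0]'|grep -E "pos|width"
python3 -m jog '[0,0,0.5,0,0,0,0,0,0.98,0,0,0,0,0,0.98,0,0,0,0,0,0.98,0,0,0]'|grep -E "pos|con|width"
python3 - <<'E'
from h import *
f=cam("top"); P=cloud(f); z=P[...,2]
cv2.imwrite("pics/t2.png",cv2.resize(f["img"][90:290,130:330],None,fx=3,fy=3))
m=((z>0.105)&(z<0.14)&(P[...,0]>.5)&(P[...,0]<.7)&(abs(P[...,1])<.16)).astype(np.uint8)
n,l,st,ce=cv2.connectedComponentsWithStats(m)
for i in range(1,n):
    if st[i,4]>5: print("post",ce[i],st[i,4],np.median(P[l==i],0))
E
```

```text
tool_pos: [0.5216, -0.0681, 0.2083]
tool_pos: [0.6212, -0.1277, 0.2084]
tool_pos: [0.6463, -0.126, 0.2117]
gripper_width: -0.001
tool_pos: [0.648, -0.1268, 0.1165]
contact_force: [0.6, -0.3, 0.7]
gripper_width: -0.0
post [169.26415094 158.39622642] 53 [0.59729439 0.10714772 0.13105646]
```

View pics/t2.png

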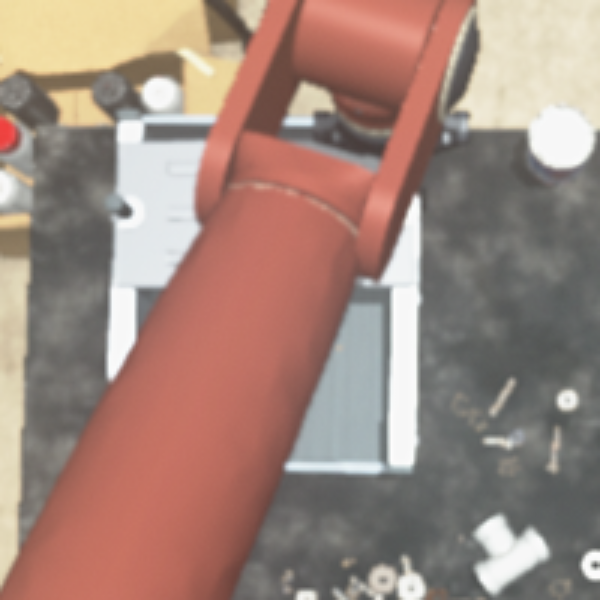

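The top view shows the left post at (125,208) and the gripper beyond the right post. First closing push goes on the right post.

```bash
python3 -m jog '[-0.1,0,0,0,0,0,-0.18,0,0,0,0,0,-0.24,0,0,0,0,0,-0.3,0,0,0,0,0,-0.36,0,0,0,0,0,-0.42,0,0,0,0,0,-0.48,0,0,0,0,0,-0.48,0,0,0,0,0]'|grep -E "pos|con"
python3 -c "
from h import *
posts()"
```

```text
tool_pos: [0.6009, -0.1267, 0.1153]
contact_force: [5.0, 0.7, -1.0]
blob [283. 267.] 1041 med [ 0.6113 -0.1258  0.1305] x 0.6067 0.6125 y -0.1397 -0.1124
plate n 47139 rel tcp [ 0.6009 -0.1267  0.1153]
[(np.float64(-0.14), np.float64(0.6939)), (np.float64(-0.13), np.float64(0.6937)), (np.float64(-0.12), np.float64(0.692)), (np.float64(-0.11), np.float64(0.6485)), (np.float64(-0.1), np.float64(0.6493)), (np.float64(-0.09), np.float64(0.6502)), (np.float64(-0.08), np.float64(0.6513)), (np.float64(-0.07), np.float64(0.652)), (np.float64(-0.06), np.float64(0.6527)), (np.float64(-0.05), np.float64(0.6533)), (np.float64(-0.04), np.float64(0.6542)), (np.float64(-0.03), np.float64(0.6552)), (np.float64(-0.02), np.float64(0.6562)), (np.float64(-0.01), np.float64(0.6567)), (np.float64(0.0), np.float64(0.6576)), (np.float64(0.01), np.float64(0.6588)), (np.float64(0.02), np.float64(0.6594)), (np.float64(0.03), np.float64(0.6604)), (np.float64(0.04), np.float64(0.6606)), (np.float64(0.05), np.float64(0.6374)), (np.float64(0.06), np.float64(0.608)), (np.float64(0.07), np.float64(0.5774))]
```

```bash
python3 -m jog '[0.42,0,0,0,0,0,0.42,0,0,0,0,0,0.42,-1,0,0,0,0,0.42,-1,0,0,0,0]' | grep pos
python3 -m jog '[0,-1,0,0,0,0,0,-1,0,0,0,0]'|grep pos
python3 -m jog '[0,-0.37,0,0,0,0,0,-0.37,0,0,0,0]'|grep pos
python3 -m jog '[-0.15,0,0,0,0,0,-0.23,0,0,0,0,0,-0.31,0,0,0,0,0,-0.39,0,0,0,0,0,-0.47,0,0,0,0,0,-0.55,0,0,0,0,0,-0.64,0,0,0,0,0,-0.64,0,0,0,0,0]' | grep -E 'pos|force'
python3 -c "
from h import *
posts()"
python3 -m jog '[0.42,0,0,0,0,0,0.42,0,0,0,0,0,0.42,1,0,0,0,0,0.42,1,0,0,0,0]'|grep pos
python3 -m jog '[0,1,0,0,0,0,0,1,0,0,0,0]'|grep pos
python3 -m jog '[0,0.37,0,0,0,0,0,0.37,0,0,0,0]'|grep pos
python3 -m jog '[-0.15,0,0,0,0,0,-0.23,0,0,0,0,0,-0.31,0,0,0,0,0,-0.39,0,0,0,0,0,-0.47,0,0,0,0,0,-0.55,0,0,0,0,0,-0.64,0,0,0,0,0,-0.64,0,0,0,0,0]'| grep -E 'pos|force'
python3 -c "
from h import *
posts()"
```

```text
tool_pos: [0.6404, -0.0252, 0.1142]
tool_pos: [0.6402, 0.0755, 0.1144]
tool_pos: [0.6404, 0.1123, 0.1144]
tool_pos: [0.5772, 0.1097, 0.1148]
contact_force: [1.8, 1.0, 0.0]
grasp_force: 0.7
blob [283. 267.] 1085 med [0.5877 0.1106 0.1305] x 0.5829 0.589 y 0.0967 0.124
plate n 46122 rel tcp [0.5772 0.1096 0.1147]
[(np.float64(-0.08), np.float64(0.5513)), (np.float64(-0.07), np.float64(0.5821)), (np.float64(-0.06), np.float64(0.609)), (np.float64(-0.05), np.float64(0.6382)), (np.float64(-0.04), np.float64(0.638)), (np.float64(-0.03), np.float64(0.6371)), (np.float64(-0.02), np.float64(0.6363)), (np.float64(-0.01), np.float64(0.635)), (np.float64(0.0), np.float64(0.634)), (np.float64(0.01), np.float64(0.6332)), (np.float64(0.02), np.float64(0.632)), (np.float64(0.03), np.float64(0.631)), (np.float64(0.04), np.float64(0.63)), (np.float64(0.05), np.float64(0.6295)), (np.float64(0.06), np.float64(0.6285)), (np.float64(0.07), np.float64(0.6275)), (np.float64(0.08), np.float64(0.6264)), (np.float64(0.09), np.float64(0.6255)), (np.float64(0.1), np.float64(0.6246)), (np.float64(0.11), np.float6
[... 606 characters left out ...]
t64(0.6041)), (np.float64(-0.09), np.float64(0.6051)), (np.float64(-0.08), np.float64(0.6061)), (np.float64(-0.07), np.float64(0.6072)), (np.float64(-0.06), np.float64(0.6076)), (np.float64(-0.05), np.float64(0.6084)), (np.float64(-0.04), np.float64(0.6094)), (np.float64(-0.03), np.float64(0.6104)), (np.float64(-0.02), np.float64(0.6112)), (np.float64(-0.01), np.float64(0.6119)), (np.float64(0.0), np.float64(0.6128)), (np.float64(0.01), np.float64(0.614)), (np.float64(0.02), np.float64(0.6146)), (np.float64(0.03), np.float64(0.6157)), (np.float64(0.04), np.float64(0.6157)), (np.float64(0.05), np.float64(0.5898)), (np.float64(0.06), np.float64(0.5611)), (np.float64(0.07), np.float64(0.5324))]
```

```bash
python3 -m jog '[0.42,0,0,0,0,0,0.42,0,0,0,0,0,0.42,-1,0,0,0,0,0.42,-1,0,0,0,0]' | grep pos
python3 -m jog '[0,-1,0,0,0,0,0,-1,0,0,0,0]'|grep pos
python3 -m jog '[0,-0.37,0,0,0,0,0,-0.37,0,0,0,0]'|grep pos
python3 -m jog '[-0.15,0,0,0,0,0,-0.23,0,0,0,0,0,-0.31,0,0,0,0,0,-0.39,0,0,0,0,0,-0.47,0,0,0,0,0,-0.55,0,0,0,0,0,-0.64,0,0,0,0,0,-0.64,0,0,0,0,0]' | grep -E 'pos|force'
python3 -m jog '[0.42,0,0,0,0,0,0.42,0,0,0,0,0,0.42,1,0,0,0,0,0.42,1,0,0,0,0]'|grep pos
python3 -m jog '[0,1,0,0,0,0,0,1,0,0,0,0]'|grep pos
python3 -m jog '[0,0.37,0,0,0,0,0,0.37,0,0,0,0]'|grep pos
python3 -m jog '[-0.15,0,0,0,0,0,-0.23,0,0,0,0,0,-0.31,0,0,0,0,0,-0.39,0,0,0,0,0,-0.47,0,0,0,0,0,-0.55,0,0,0,0,0,-0.64,0,0,0,0,0,-0.64,0,0,0,0,0]'| grep -E 'pos|force'
python3 -c "
from h import *
posts()"
```

```text
tool_pos: [0.5956, -0.0243, 0.1139]
tool_pos: [0.5954, 0.0761, 0.1141]
tool_pos: [0.5956, 0.1128, 0.1141]
tool_pos: [0.5332, 0.1098, 0.1148]
contact_force: [2.6, 1.8, 1.3]
grasp_force: 0.7
tool_pos: [0.574, 0.0084, 0.1139]
tool_pos: [0.5738, -0.0922, 0.1142]
tool_pos: [0.5741, -0.129, 0.1142]
tool_pos: [0.5116, -0.1263, 0.1148]
contact_force: [3.9, -2.8, -1.8]
grasp_force: 2.0
blob [284. 267.] 1074 med [ 0.5221 -0.1254  0.1302] x 0.5174 0.5233 y -0.1392 -0.112
plate n 46627 rel tcp [ 0.5116 -0.1263  0.1148]
[(np.float64(-0.14), np.float64(0.5568)), (np.float64(-0.13), np.float64(0.5576)), (np.float64(-0.12), np.float64(0.5585)), (np.float64(-0.11), np.float64(0.5593)), (np.float64(-0.1), np.float64(0.5602)), (np.float64(-0.09), np.float64(0.561)), (np.float64(-0.08), np.float64(0.5621)), (np.float64(-0.07), np.float64(0.563)), (np.float64(-0.06), np.float64(0.5636)), (np.float64(-0.05), np.float64(0.5643)), (np.float64(-0.04), np.float64(0.5652)), (np.float64(-0.03), np.float64(0.5662)), (np.float64(-0.02), np.float64(0.5672)), (np.float64(-0.01), np.float64(0.5679)), (np.float64(0.0), np.float64(0.5688)), (np.float64(0.01), np.float64(0.57)), (np.float64(0.02), np.float64(0.5706)), (np.float64(0.03), np.float64(0.5717)), (np.float64(0.04), np.float64(0.5717)), (np.float64(0.05), np.float64(0.5445)), (np.float64(0.06), np.float64(0.5174)), (np.float64(0.07), np.float64(0.4871))]
```

```bash
python3 -m jog '[0.42,0,0,0,0,0,0.42,0,0,0,0,0,0.42,-1,0,0,0,0,0.42,-1,0,0,0,0]' | grep pos
python3 -m jog '[0,-1,0,0,0,0,0,-1,0,0,0,0]'|grep pos
python3 -m jog '[0,-0.37,0,0,0,0,0,-0.37,0,0,0,0]'|grep pos
python3 -m jog '[-0.15,0,0,0,0,0,-0.23,0,0,0,0,0,-0.31,0,0,0,0,0,-0.39,0,0,0,0,0,-0.47,0,0,0,0,0,-0.55,0,0,0,0,0,-0.63,0,0,0,0,0,-0.63,0,0,0,0,0]' | grep -E 'pos|force'
python3 -m jog '[0.42,0,0,0,0,0,0.42,0,0,0,0,0,0.42,1,0,0,0,0,0.42,1,0,0,0,0]'|grep pos
python3 -m jog '[0,1,0,0,0,0,0,1,0,0,0,0]'|grep pos
python3 -m jog '[0,0.37,0,0,0,0,0,0.37,0,0,0,0]'|grep pos
python3 -m jog '[-0.12,0,0,0,0,0,-0.2,0,0,0,0,0,-0.28,0,0,0,0,0,-0.34,0,0,0,0,0,-0.4,0,0,0,0,0,-0.43,0,0,0,0,0,-0.43,0,0,0,0,0]'| grep -E 'pos|force'
python3 -c "
from h import *
posts()"
```

```text
tool_pos: [0.5516, -0.0245, 0.1139]
tool_pos: [0.5514, 0.0759, 0.1141]
tool_pos: [0.5516, 0.1126, 0.1141]
tool_pos: [0.4903, 0.1099, 0.1148]
contact_force: [1.9, 1.7, 0.7]
grasp_force: 0.9
tool_pos: [0.531, 0.0085, 0.114]
tool_pos: [0.5308, -0.0921, 0.1142]
tool_pos: [0.5311, -0.1288, 0.1142]
tool_pos: [0.4904, -0.1265, 0.1147]
contact_force: [6.3, -1.8, -3.0]
grasp_force: 3.0
blob [283. 267.] 1077 med [ 0.5008 -0.1256  0.1303] x 0.4962 0.5023 y -0.1396 -0.1122
plate n 44329 rel tcp [ 0.4904 -0.1265  0.1146]
[(np.float64(-0.14), np.float64(0.5362)), (np.float64(-0.13), np.float64(0.5366)), (np.float64(-0.12), np.float64(0.5364)), (np.float64(-0.11), np.float64(0.5364)), (np.float64(-0.1), np.float64(0.5363)), (np.float64(-0.09), np.float64(0.5364)), (np.float64(-0.08), np.float64(0.5365)), (np.float64(-0.07), np.float64(0.5364)), (np.float64(-0.06), np.float64(0.5365)), (np.float64(-0.05), np.float64(0.5364)), (np.float64(-0.04), np.float64(0.5359)), (np.float64(-0.03), np.float64(0.5361)), (np.float64(-0.02), np.float64(0.5362)), (np.float64(-0.01), np.float64(0.536)), (np.float64(0.0), np.float64(0.5362)), (np.float64(0.01), np.float64(0.5362)), (np.float64(0.02), np.float64(0.5359)), (np.float64(0.03), np.float64(0.536)), (np.float64(0.04), np.float64(0.5361)), (np.float64(0.05), np.float64(0.5277)), (np.float64(0.06), np.float64(0.4943)), (np.float64(0.07), np.float64(0.463)), (np.float64(0.08), np.float64(0.4322))]
```

```bash
python3 -m jog '[0.3,0,0,0,0,0,0.3,0,0,0,0,0,0.3,0,-1,0,0,0,0.3,0,-1,0,0,0]'|grep -E "pos|con"
python3 -m jog '[-0.5,1,-0.5,0,0,0,-0.5,1,-0.5,0,0,0,-0.5,1,-0.5,0,0,0]'|grep pos
python3 -m jog '[-0.5,1,0,0,0,0,-0.5,1,0,0,0,0,-0.5,1,0,0,0,0]'|grep pos
python3 -m jog '[-0.5,1,0,0,0,0,-0.5,1,0,0,0,0,-0.5,1,0,0,0,0,-0.5,1,0,0,0,0]'
python3 - <<'E'
from h import *
f=cam("top"); P=cloud(f); z=P[...,2]
cv2.imwrite("pics/t3.png",cv2.resize(f["img"][100:300,140:440],None,fx=2.6,fy=2.6))
m=((z>0.105)&(z<0.15)).astype(np.uint8); m[:, :150]=0;m[:,290:]=0;m[:170]=0;m[245:]=0
n,l,st,ce=cv2.connectedComponentsWithStats(m)
for i in range(1,n):
    if st[i,4]>5: print("post",ce[i],st[i,4],np.median(P[l==i],0))
E
```

```text
tool_pos: [0.519, -0.1262, 0.2167]
contact_force: [-0.6, -0.4, 0.7]
tool_pos: [0.4684, -0.2289, 0.267]
tool_pos: [0.4179, -0.3271, 0.2629]
time: 57.72
tool_pos: [0.3701, -0.4249, 0.2636]
tool_rot: [-0.001, 1.0, 0.001, -0.0]
contact_force: [0.6, -0.8, 0.2]
gripper_width: 0.003
grasp_force: 0.0
post [166.66666667 209.27777778] 36 [0.46809323 0.10943662 0.13245018]
post [261.31428571 209.31428571] 35 [ 0.4705487  -0.12716873  0.13289374]
```

View pics/t3.png

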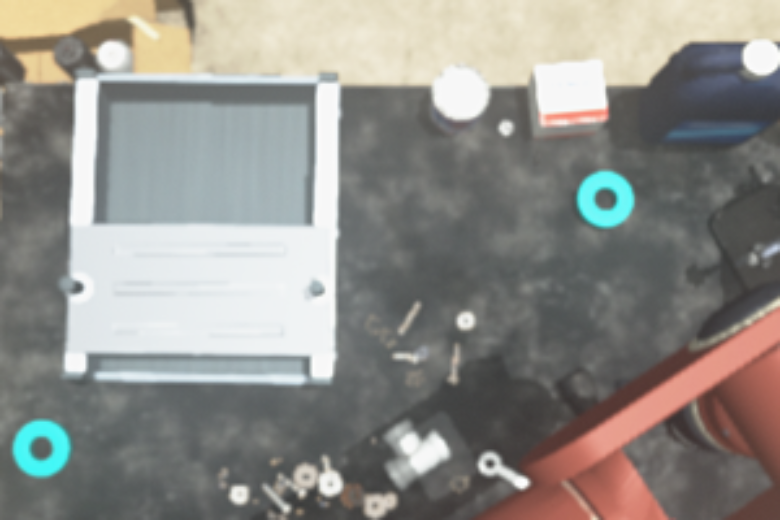

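The cover is shut: the posts at (72,286) and (317,288) are within about 3 mm of where they started. The three collars are under it and the robot is clear.

```bash
python3 -c "
from plant import manip
print(manip.job_done())"
```

```text
the job is handed in; nothing more can be done
None
```

Handed in at about 58 s of robot time: I opened the cover, threaded the three collars present (58, 50, 42; no 66) onto the arbor widest lowest and fully home, then shut the cover to within about 3 mm. The robot is clear, its moves kept clear of the flashlight and tape roll, and no verdict was returned.

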